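# Lock the swivelling spoon caddy with its pin

## Task

Lock the spoon caddy so that it cannot swing round on its bracket: take the steel lock pin from its wooden rest, turn the caddy's round collar until the hole in its rim lies under the hole of the clamp, and pass the pin down through the clamp and the collar until its head sits fully home on the clamp. Feel for the hole and be gentle, never jam the pin or force the caddy against it, and leave the bowl, the lid, the jar and the spoon where they are.

Things in the scene. Friction and masses are not known exactly. Their poses are not given: they have to be found in the camera images.
- bracket: Aluminium swivel bracket fixed to the ledge. Origin on the ledge (z = 0) on the upright swivel axis; x axis points to the clamp. The clamp is a C, 40 mm wide, reaching over the collar's rim from outside: upper jaw underside 27 mm, top face 43 mm above the ledge, 3 mm clear of the collar; its back stands 90 to 102 mm from the axis, no higher than the jaw.
- cup_rim (a point): Centre of the rim of the empty round aluminium caddy cup, on the swivel axis, 95 mm above the ledge (fixed to the bracket: does not turn). Cup: outside diameter 50 mm, wall 3 mm, 71 mm tall, one piece with the loose grey-painted collar under it; grip the cup to turn both about the axis. It stays where it is left, friction about 0.06 N m.
- collar_top (a point): Point on the swivel axis at the height of the collar's top face, 24 mm above the ledge (does not turn). Collar: flat disc, radius 82 mm, 10 mm thick, one 12 x 12 mm hole through its rim, 70 mm from the axis. Its angle is not measured: the hole starts 20 to 70 degrees counter-clockwise, seen from above, of the clamp, in plain view; turn it clockwise until under the clamp, where it is hidden.
- clamp_hole (a point): Mouth centre of the upright round hole in the clamp's upper jaw, in its top face, 70 mm from the axis: 12 mm diameter, 16 mm deep (through), 2 mm lead-in. A pin put in early stands on the collar, foot 19 mm below this point; once the collar's hole comes under it, it drops 13 mm by its weight and then blocks the collar. Fully home its foot is 40 mm below.
- lower_hole (a point): Mouth centre of the hole in the clamp's lower jaw, under the collar, in line with the upper hole, 11 mm above the ledge. A rubber plug sits in it, level with the jaw's top; the pin must push it 8 mm down, and it slides at about 5 N and stays down.
- pin: Steel lock pin, about 70 g, 74 mm long: a shank of 10 mm diameter and 40 mm length with a 3 mm chamfer at the foot (to 7 mm), then a cylindrical head of 16 mm diameter and 34 mm height to grip, which cannot pass the clamp. Origin at the centre of the foot (tip); its z axis points up to the head. It starts upright in its rest.
- pin_tip (a point): Centre of the foot of the pin (same point as its origin).
- rest: Wooden block 50 x 50 x 30 mm fixed to the ledge, to the left or the right of the bracket; origin at the centre of its underside. The pin stands in a 26 mm deep, 12 mm wide hole in its middle: its tip 4 mm, the underside of its head 44 mm and the top of its head 78 mm above the ledge.
- spice_jar: Clear plastic spice jar with a black twist cap, 48 mm diameter, 90 mm high, on the other side of the bracket from the rest; origin under its centre. Leave it alone.
- rice_bowl: White ceramic rice bowl, 116 mm across, 55 mm high; origin under its centre. Leave it alone.
- silicone_lid: Orange silicone lid, 110 mm across, 24 mm high with its knob; origin under its centre. Leave it alone.
- spoon: Steel spoon lying on the ledge. Leave it alone.

How it is judged:
By the outcome, as a careful person would: the job done as asked, in the order asked, and still so for the second after the job is handed in, with the robot touching nothing.
It also fails if it takes over 72 s, if anything falls off the work surface, if the arm or the gripper's body presses on something with over 40 N, if the wrist force passes 120 N, or if a joint passes its speed limit or range.

## Robot

A 6-joint arm with a two-finger parallel gripper is mounted at the origin on the work surface. World frame = base frame: x ahead of the robot, y to its left, z up, the work surface at z = 0. Lengths are in m, angles in rad, forces in N, time in s.
With the tool pointing down it reaches from about 0.4 to 0.825 m from the base axis. Payload 7 kg.
Tool frame: the origin (TCP) lies between the finger pads; the fingertips stand 8 mm ahead of it and the grasp point (between the pads) lies 11 mm behind it (arm.finger_overhang is the distance from the TCP to the fingertips, in m); z points along the fingers, y is the line along which they close (so a half turn about z gives the same grasp; the last joint's range is limited). The gripper opens to 88 mm and grips with 3 to 60 N. Pads are 19 mm wide; open, the fingers measure 130 mm over their backs; the gripper's body (78 mm by 193 mm) begins 47 mm behind the grasp point.
Start: joints at [1.448, 0.359, 0.012, 0, -1.224, -0.288], TCP at [0.27, 0.619, 0.196] pointing down, gripper open.
Joint ranges: [-3.07, 3.07], [-1.43, 2.12], [-1.02, 1.25], [-3.03, 1.67], [-3.05, -0], [-3.03, 3.03]. Speed limits (rad/s): [2.39, 2.39, 3.01, 3.14, 3.14, 3.14].

## Interface

Orientations are given as [roll, pitch, yaw] about the fixed x, y, z axes, in that order (R = Rz(yaw) Ry(pitch) Rx(roll)).
In Python, from station import arm gives the robot as it stands.
- The arm moves only by the tool move_arm, never from a script. Its argument "rows" is text: rows parted by semicolons, each of 7 numbers parted by spaces: the turn, a rotation vector about the tool's x, y, z in degrees, then the shift along the tool's x, y, z in m, then the finger opening in m, from 0 to 0.0876. A call has 1 to 8 rows; each row shifts and turns the commanded pose from where the row before left it, along the tool's axes as they then stand; what a row does not reach is not made up. A row lasts 1/8 s, in which the tool goes at most 62.5 mm and 10.7 degrees, less where a joint would pass 70% of its speed; a pose out of reach is approached as far as the arm can. A call is refused whole if a number of a shift passes 0.0625 or a number of a turn 10.7, either way. A call with a gripper value outside its range is refused whole. The fingers move at their own pace and stop on an object; "squeeze" is the grip in N (left out, the last holds). Time passes only in rows, so rows that do not move let the fingers close. It gives the time, the measured TCP pose, the force, the opening and the grip force at its end, in the units of the state.
- arm.get_state(): the state, without advancing time (a new reading comes with each control period).
- arm.grab_frame(name): name is "scene" or "top" or "wrist"; returns (picture, depth): 400x640x3 uint8, blue, green, red; 400x640 float32, m along the optical axis (not along the pixel's ray), 0 where there is no reading.
- arm.camera_model(name): a dict with "mtx" (3x3 intrinsics, pixels), "camera_from_world" (4x4, takes a point from world to camera coordinates); the wrist camera has in their place "mount" (4x4, takes a point from camera to tool coordinates, whose origin is the TCP and whose axes are the flange's). Camera axes: x right, y down, z forward; pixel columns grow to the right and rows downward; lengths in m; the calibration is good to about 2 mm. The wrist camera is an equidistant fisheye: a pixel r from the principal point sees the ray r / f radians off the axis. A picture is of the moment at which its call begins: read the wrist's pose just before it. camera_model takes no time and is no camera call.
- arm.job_done(): hands the job in; it is judged then, once.
The state is a dict: "t": time; "q": joint angles; "qd": joint speeds; "joint_efforts": joint torques, N m; "eef_pos": TCP position; "ee_rot": TCP orientation; "force": force on the tool from outside, world axes, zero at the start; "moment": the same for the moment, N m; "width": finger opening in m; "gripper_force": force on a finger pad.
Only numpy, scipy, OpenCV 4.12 (cv2) and the standard library are available. Lean on these libraries where they do the work, as an engineer would, in place of code of your own. Each camera call takes 0.05 s, during which the arm holds its last target. There are 200 camera calls.

## Working session

There is one attempt and no reset: what is moved stays moved. The work goes in short steps, Python scripts to look and compute and a tool call to move; the robot and the scene stay as the last step left them, time stands still between calls to the robot, and variables do not carry over. Pictures are saved under pics/ and viewed, at most 10 in all, crops included, and the job is handed in when it is done.

Besides the shell and the picture viewer there is one more tool, called after "Request:" as a command line: name --argument value ..., lists and objects as JSON in quotes. move_arm: Moves the arm, as the interface text tells. Its arguments: {"type":"object","properties":{"rows":{"type":"string"},"squeeze":{"type":"number"}},"required":["rows"]}

```bash
mkdir -p pics; ls; cat > h.py <<'E'
import numpy as np, cv2
from station import arm
def pt(name,d,u,v,z=None):
    m=arm.camera_model(name);K=np.array(m["mtx"]);T=np.linalg.inv(np.array(m["camera_from_world"]))
    r=np.linalg.inv(K)@[u,v,1.]
    if z is None: return (T@np.r_[r*d[v,u],1])[:3]
    o=T[:3,3];w=T[:3,:3]@r
    return o+w*(z-o[2])/w[2]
E
python3 - <<'E'
from h import *
for n in("scene","top"):
    p,d=arm.grab_frame(n);cv2.imwrite(f"pics/{n}0.png",p);np.save(f"{n}0.npy",d)
    m=arm.camera_model(n);print(n,np.round(m["mtx"],1),np.round(np.linalg.inv(m["camera_from_world"]),3))
print(arm.get_state())
E
```

```text
pics
scene [[398.3   0.  317.8]
 [  0.  398.3 202.4]
 [  0.    0.    1. ]] [[-0.85   0.403 -0.34   0.929]
 [ 0.527  0.63  -0.57   0.547]
 [-0.015 -0.663 -0.748  0.776]
 [ 0.     0.     0.     1.   ]]
top [[513.2   0.  320.1]
 [  0.  513.2 200.7]
 [  0.    0.    1. ]] [[ 0.021 -0.996  0.089  0.509]
 [-1.    -0.023 -0.021  0.033]
 [ 0.023 -0.088 -0.996  1.301]
 [ 0.     0.     0.     1.   ]]
{'t': 0.1, 'q': array([ 1.44809009e+00,  3.59264210e-01,  1.11549517e-02, -2.85921296e-04,
       -1.22411875e+00, -2.88091979e-01]), 'qd': array([-6.06025386e-04, -5.46551497e-05,  1.47687070e-03,  1.06232505e-03,
        5.05996678e-04,  1.29967749e-03]), 'joint_efforts': array([-8.60187629e-04, -5.84166920e+01,  2.93750328e+01,  7.01557115e+00,
        1.01182310e-02, -5.81777613e-05]), 'eef_pos': array([0.26940422, 0.61837767, 0.19495546]), 'ee_rot': array([ 3.14014359e+00, -1.49084116e-04, -4.10895451e-01]), 'force': array([ 0.04058809, -0.63722825, -0.48007909]), 'moment': array([0.02020156, 0.07980475, 0.02054373]), 'gripper_force': 0.0, 'width': 0.08746813050484835}
```

View pics/top0.png

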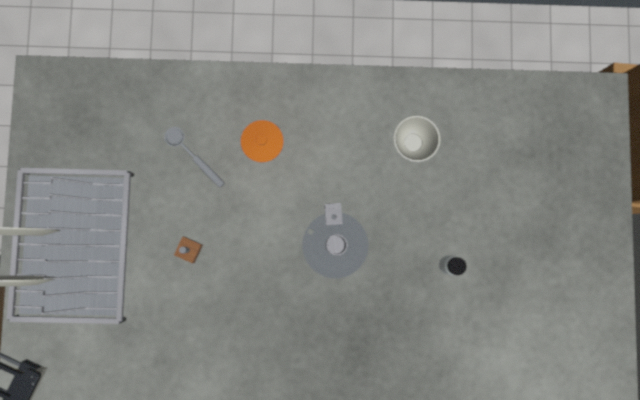

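View pics/scene0.png

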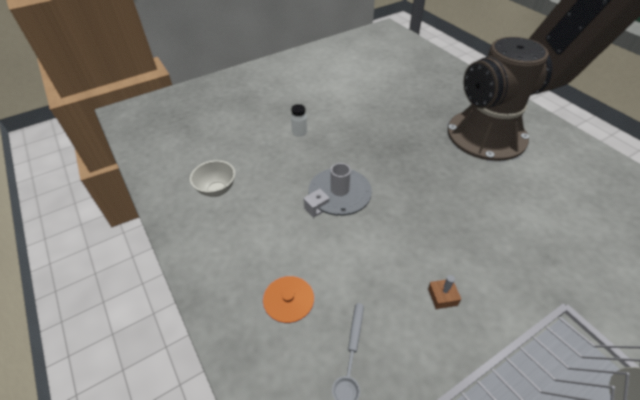

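The top view shows the collar centred near (336,245), the clamp near (334,214), a collar hole near (309,232) and the rest near (188,249). In the scene view the cup is at (341,180), the clamp at (317,199), the hole at (344,209) and the pin at (447,288).

```bash
python3 - <<'E'
from h import *
a=cv2.imread("pics/top0.png");b=cv2.imread("pics/scene0.png")
r=lambda i,x,y,w,h,s:cv2.resize(i[y:y+h,x:x+w],None,fx=s,fy=s,interpolation=cv2.INTER_CUBIC)
A=r(a,296,195,80,90,5);B=r(a,168,230,40,40,5);C=r(b,296,155,80,65,5);D=r(b,425,270,40,40,5)
o=np.zeros((600,800,3),np.uint8)
o[:450,:400]=A;o[:325,400:]=C;o[340:540,400:600]=B;o[340:540,600:800]=D
cv2.imwrite("pics/crop0.png",o)
E
```

```text
(no output)
```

View pics/crop0.png

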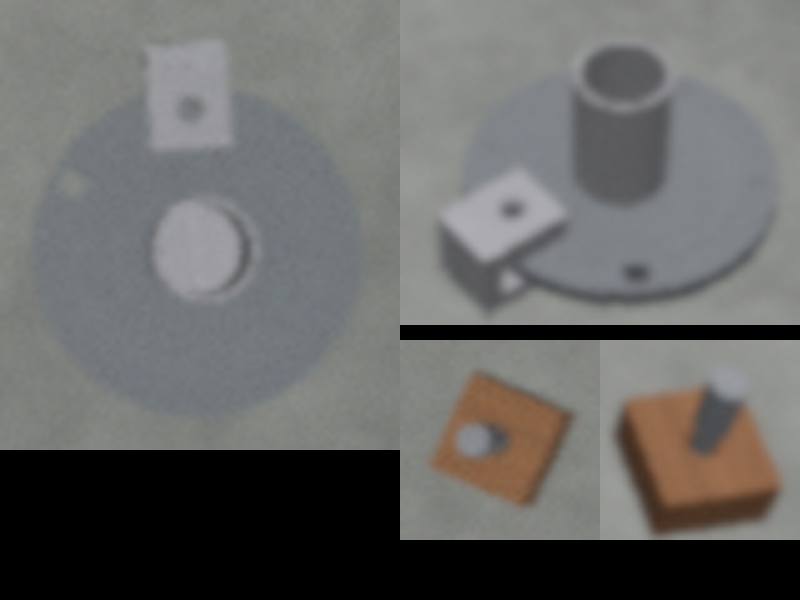

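```bash
python3 - <<'E'
from h import *
P={}
for n,c,l in [("clamp",(333.8,216.2),("top",.043)),("clamp",(318,196.2),("scene",.043)),("hole",(310.4,231.4),("top",.024)),("hole",(343,208.8),("scene",.024)),
 ("collar",(335.2,244.8),("top",.024)),("cup",(336.8,244.2),("top",.095)),("cup",(340,169.8),("scene",.095)),("pin",(182.2,249.6),("top",.078)),("pin",(450.6,278.6),("scene",.078))]:
    q=pt(l[0],None,*c,z=l[1]);P[n,l[0]]=q;print(n,l[0],np.round(q,4))
for s in("top","scene"):
    c=P["cup",s];f=lambda k:(P[k,s]-c)[:2]
    for k in("clamp","hole"):print(s,k,np.hypot(*f(k)),np.degrees(np.arctan2(*f(k)[::-1])))
# rest corners top (z=.03)
B=[(475,372),(573,412),(528,505),(432,465)]
C=[pt("top",None,168+(x-399.5)/5-.5,230+(y-339.5)/5-.5,z=.03) for x,y in B];print(np.round(C,4),np.mean(C,0))
print(np.array(arm.camera_model("wrist")["mount"]).round(3),arm.camera_model("wrist")["mtx"])
E
```

```text
clamp top [ 0.5839 -0.0281  0.043 ]
clamp scene [ 0.5847 -0.0281  0.043 ]
hole top [0.546  0.0284 0.024 ]
hole scene [0.5459 0.0265 0.024 ]
collar top [ 0.5141 -0.0339  0.024 ]
cup top [ 0.5153 -0.0339  0.095 ]
cup scene [ 0.5171 -0.0329  0.095 ]
pin top [0.4949 0.3297 0.078 ]
pin scene [0.4961 0.3305 0.078 ]
top clamp 0.06884200268628746 4.806914796361301
top hole 0.06939706157097025 63.8240987492346
scene clamp 0.06775254024574967 4.040301936989571
scene hole 0.06594853208030707 64.19475033576101
[[0.5276 0.3419 0.03  ]
 [0.509  0.2932 0.03  ]
 [0.4633 0.3132 0.03  ]
 [0.4817 0.3608 0.03  ]] [0.49540358 0.3272779  0.03      ]
[[-0.001 -0.969 -0.247  0.066]
 [ 1.    -0.001  0.     0.002]
 [-0.    -0.247  0.969 -0.19 ]
 [ 0.     0.     0.     1.   ]] [[309.70691629   0.         318.46971657]
 [  0.         309.70691629 198.07480899]
 [  0.           0.           1.        ]]
```

Both cameras agree to within about 2 mm: the clamp hole is at (0.584,-0.028), the axis at (0.5155,-0.0338), and the pin at (0.4955,0.330). The collar needs about 59° clockwise. I'll move above the pin.

Request:
move_arm --rows "0 0 0 0.0403 0.0217 0 0.05;0 0 0 0.0403 0.0217 0 0.05;0 0 0 0.0403 0.0217 0 0.05;0 0 0 0.0403 0.0217 0 0.05;0 0 0 0.0403 0.0217 0 0.05;0 0 0 0.0403 0.0217 0 0.05;0 0 0 0.0403 0.0217 0 0.05;0 0 0 0.0403 0.0217 0 0.05"

```text
t: 1.1
eef_pos: [0.4964, 0.3295, 0.1955]
ee_rot: [3.141, 0.0, -0.411]
force: [1.0, -0.3, 0.4]
width: 0.0503
gripper_force: 0.0
```

Request:
move_arm --rows "0 0 -9 0 0 0.01 0.05;0 0 -9 0 0 0.01 0.05;0 0 -9 0 0 0.01 0.05;0 0 0 0 0 0 0.05;0 0 0 0 0 0 0.05"

```text
t: 1.72
eef_pos: [0.4959, 0.331, 0.166]
ee_rot: [3.142, -0.0, 0.057]
force: [0.1, 0.4, -0.2]
width: 0.0498
gripper_force: 0.0
```

```bash
cat >> h.py <<'E'
from scipy.spatial.transform import Rotation as Ro
def pose():
    s=arm.get_state();return np.array(s["eef_pos"]),Ro.from_euler("xyz",s["ee_rot"]),s
def to(x,y,z,yaw):
    p,R,s=pose();print("shift",(R.inv().apply(np.r_[x,y,z]-p)).round(4),"turn",np.degrees((R.inv()*Ro.from_euler("xyz",[np.pi,0,np.radians(yaw)])).as_rotvec()).round(2),"pos",p.round(4),"F",s["force"].round(2),"t",s["t"])
def wray(u,v,z):
    p,R,s=pose();m=arm.camera_model("wrist");K=np.array(m["mtx"]);M=np.array(m["mount"])
    d=np.array([u-K[0,2],v-K[1,2]]);r=np.hypot(*d);th=r/K[0,0]
    ray=np.r_[d/r*np.sin(th),np.cos(th)]
    o=p+R.apply(M[:3,3]);w=R.apply(M[:3,:3]@ray);return o+w*(z-o[2])/w[2]
def wpix(X):
    p,R,s=pose();m=arm.camera_model("wrist");K=np.array(m["mtx"]);M=np.array(m["mount"])
    c=np.linalg.inv(M)@np.r_[R.inv().apply(np.array(X)-p),1];th=np.arctan2(np.hypot(*c[:2]),c[2])
    return K[:2,2]+K[0,0]*th*c[:2]/np.hypot(*c[:2])
E
python3 - <<'E'
from h import *
to(.4955,.330,.055,4.5)
print(wpix([.4955,.33,.078]))
p,d=arm.grab_frame("wrist");cv2.imwrite("pics/w1.png",p)
E
```

```text
shift [-0.0005  0.001   0.111 ] turn [ 0.   -0.01 -1.22] pos [0.4959 0.331  0.166 ] F [ 0.11  0.36 -0.23] t 1.725
[318.09473067 192.48757164]
```

View pics/w1.png

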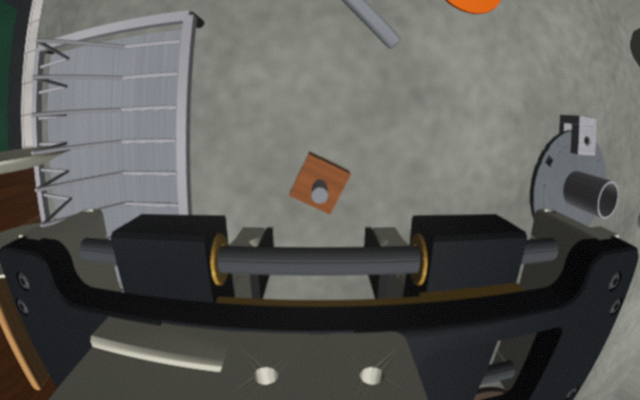

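The pin head is near (320,190), as predicted at (318,192). I'll zoom in to settle the residual.

```bash
python3 - <<'E'
from h import *
p=cv2.imread("pics/w1.png")
cv2.imwrite("pics/w1c.png",cv2.resize(p[150:220,285:355],None,fx=8,fy=8,interpolation=cv2.INTER_CUBIC))
print(wpix([.4955,.33,.078]),wpix([.4955,.33,.044]),wpix([.4955,.33,.030]))
E
```

```text
[318.22015489 192.52686342] [318.23657134 184.95421716] [318.24240098 182.27661221]
```

View pics/w1c.png

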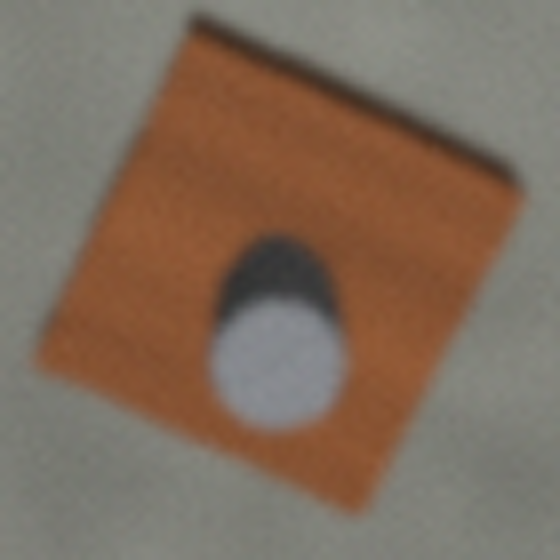

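The head top is at (319.3,195.1), so the pin is about 2 mm nearer in x, at (0.494,0.329). Descending.

Request:
move_arm --rows "0 0 -1.2 -0.0005 0.001 0.03 0.05;0 0 0 -0.001 0.001 0.03 0.05;0 0 0 0 0 0.03 0.05;0 0 0 0 0 0.015 0.05;0 0 0 0 0 0.006 0.05;0 0 0 0 0 0 0.05"

```text
t: 2.52
eef_pos: [0.4948, 0.3291, 0.0552]
ee_rot: [-3.141, -0.0, 0.081]
force: [0.9, 0.2, -0.3]
width: 0.0501
gripper_force: 0.0
```

Request:
move_arm --rows "0 0 0 0 0 0 0.012;0 0 0 0 0 0 0.012;0 0 0 0 0 0 0.012;0 0 0 0 0 0 0.012;0 0 0 0 0 0 0.012;0 0 0 0 0 0 0.012" --squeeze 20

```text
t: 3.28
eef_pos: [0.4945, 0.3288, 0.0548]
ee_rot: [3.142, 0.0, 0.081]
force: [-0.1, 0.5, -0.2]
width: 0.0124
gripper_force: 0.0
```

It closed to 12.4 mm with no grip force, so it missed the 16 mm head. I'll look before moving again.

```bash
python3 - <<'E'
from h import *
to(.494,.329,.055,4.5)
p,d=arm.grab_frame("wrist");q,_=arm.grab_frame("scene")
q=cv2.resize(q[230:350,400:500],None,fx=4,fy=4,interpolation=cv2.INTER_CUBIC)
p=p[100:400,120:520]
o=np.zeros((480,800,3),np.uint8);o[:300,:400]=p;o[:,400:]=q
cv2.imwrite("pics/w2.png",o)
E
```

```text
shift [-0.0004 -0.0002 -0.0002] turn [0.   0.   0.17] pos [0.4945 0.3288 0.0548] F [-0.11  0.53 -0.22] t 3.275
```

View pics/w2.png

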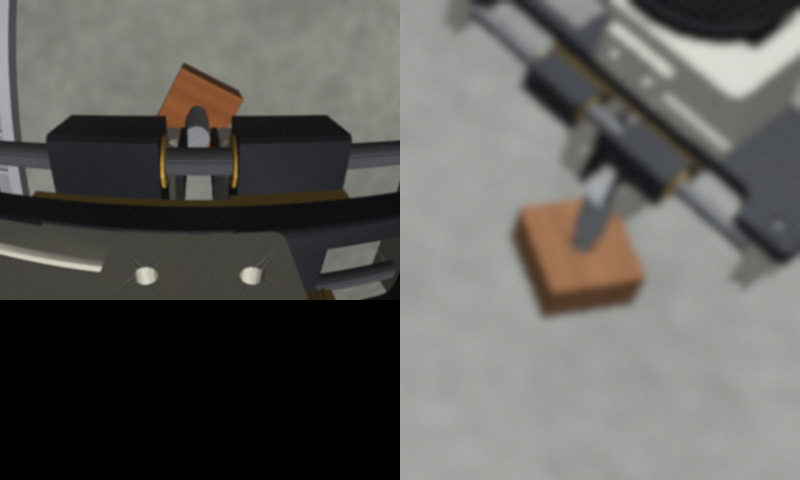

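The pin still stands upright in its rest and appears to lie between the fingers. I'll check its pixel prediction and close further.

```bash
python3 - <<'E'
from h import *
for z in(.078,.044): print(wpix([.494,.329,z])-[120,100])
p,R,s=pose()
for dy in(-.006,.006): print("pad",wpix(p+R.apply([0,dy,-.011]))-[120,100],wpix(p+R.apply([0.0095,dy,-.011]))-[120,100])
E
```

```text
[195.83231357 136.74463502]
[196.20404306 118.45568038]
pad [186.62758305 128.76124252] [186.43634894 113.96652679]
pad [206.21969503 128.74982177] [206.32200014 113.95108017]
```

Request:
move_arm --rows "0 0 0 0 0 0 0.004;0 0 0 0 0 0 0.004;0 0 0 0 0 0 0.004" --squeeze 20

```text
t: 3.75
eef_pos: [0.4945, 0.3288, 0.0548]
ee_rot: [3.142, 0.0, 0.081]
force: [0.0, 0.0, -0.5]
width: 0.0039
gripper_force: 0.0
```

```bash
python3 - <<'E'
from h import *
p,d=arm.grab_frame("wrist");q,e=arm.grab_frame("scene");t,_=arm.grab_frame("top")
a=cv2.resize(p[190:310,260:380],None,fx=5,fy=5,interpolation=cv2.INTER_CUBIC)
b=cv2.resize(q[245:305,425:465],None,fx=5,fy=5,interpolation=cv2.INTER_CUBIC)
c=cv2.resize(t[230:290,165:205],None,fx=5,fy=5,interpolation=cv2.INTER_CUBIC)
o=np.zeros((600,800,3),np.uint8);o[:,:600]=a;o[:300,600:]=b;o[300:,600:]=c
cv2.imwrite("pics/w3.png",o)
P,R,s=pose()
f=lambda x:((wpix(x)-[260,190])*5).round()
print("tip",f(P+R.apply([0,0,.008])),f(P+R.apply([0.0095,0,.008])),"head",f([.494,.329,.078]),f([.494,.329,.044]))
m=arm.camera_model("scene")
for X in(P+R.apply([0,0,.008]),P+R.apply([0,0,-.011]),[.494,.329,.078]):
    c=np.array(m["mtx"])@(np.array(m["camera_from_world"])@np.r_[X,1])[:3];print("scene",((c[:2]/c[2]-[425,245])*5).round())
E
```

```text
tip [283. 146.] [283.  77.] head [280. 234.] [281. 142.]
scene [110. 203.]
scene [121. 179.]
scene [129. 163.]
```

View pics/w3.png

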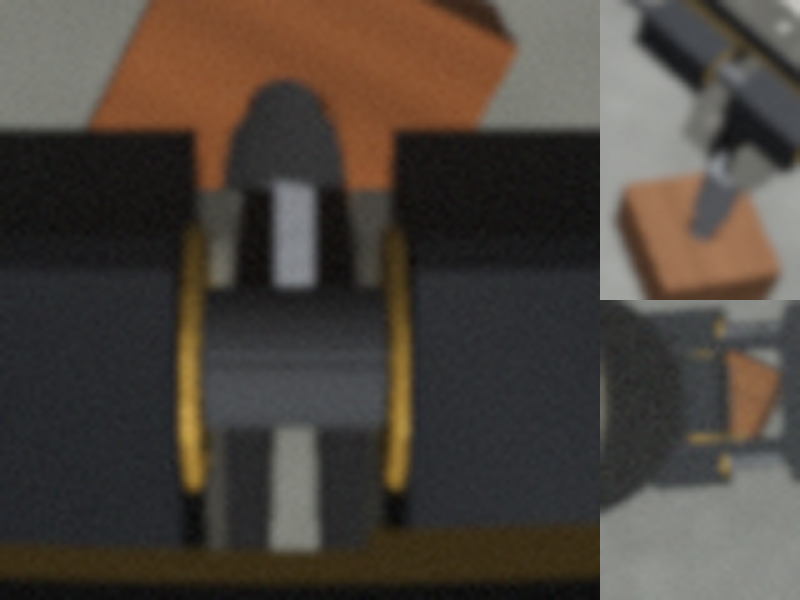

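```bash
python3 - <<'E'
from h import *
print(arm.finger_overhang,[a for a in dir(arm) if a[0]!='_'])
p,d=arm.grab_frame("wrist")
m=arm.camera_model("wrist");K=np.array(m["mtx"]);M=np.array(m["mount"])
# crop px -> tool coordinates by depth
for x,y,k in[(258,200,"Lpad"),(258,250,"Lpad"),(332,200,"Rpad"),(332,250,"Rpad"),(295,240,"head"),(220,220,"outerL"),(370,220,"outerR"),(285,130,"headside"),(250,480,"Lpad low"),(340,480,"R low")]:
    u=260+x/5-.4;v=190+y/5-.4;D=float(d[int(round(v)),int(round(u))])
    a=np.array([u,v])-K[:2,2];r=np.hypot(*a);th=r/K[0,0];c=np.r_[a/r*np.tan(th),1]*D
    print(k,D,(M@np.r_[c,1])[:3].round(4))
E
```

```text
0.008 ['Unreachable', 'camera_model', 'finger_overhang', 'get_state', 'grab_frame', 'job_done']
Lpad 0.16216187179088593 [ 0.0088 -0.0026 -0.0365]
Lpad 0.1489284634590149 [ 0.0086 -0.0023 -0.0502]
Rpad 0.16269896924495697 [ 0.0086  0.0052 -0.036 ]
Rpad 0.14899052679538727 [ 0.0086  0.0049 -0.0501]
head 0.1765424609184265 [-0.0007  0.0013 -0.024 ]
outerL 0.1522192806005478 [ 0.0103 -0.0061 -0.0463]
outerR 0.15360784530639648 [ 0.0098  0.0088 -0.045 ]
headside 0.19298212230205536 [ 0.0066  0.0001 -0.0052]
Lpad low 0.12493447214365005 [-0.0011 -0.0025 -0.0774]
R low 0.12400408834218979 [-0.0007  0.005  -0.0782]
```

By depth, the fingers end at about tool z −0.03, not +0.008 as stated, so they closed just above the head (top at tool z −0.024). I'll locate the tip edge exactly.

```bash
python3 - <<'E'
from h import *
p,d=arm.grab_frame("wrist")
m=arm.camera_model("wrist");K=np.array(m["mtx"]);M=np.array(m["mount"])
for x in(258,332,220,370):
  for v in range(220,234):
    u=int(round(260+x/5-.4));D=float(d[v,u])
    a=np.array([u,v])-K[:2,2];r=np.hypot(*a);th=r/K[0,0];c=np.r_[a/r*np.tan(th),1]*D
    print(u,v,(M@np.r_[c,1])[:3].round(4),p[v,u])
print(arm.get_state()["eef_pos"])
E
```

```text
311 220 [ 0.0055 -0.0033 -0.0105] [45 48 48]
311 221 [ 0.0058 -0.0032 -0.0132] [48 48 49]
311 222 [ 0.0056 -0.0032 -0.0145] [50 48 49]
311 223 [ 0.0059 -0.0031 -0.0173] [44 45 47]
311 224 [ 0.006  -0.0031 -0.0194] [47 47 47]
311 225 [ 0.0059 -0.0031 -0.0208] [48 50 50]
311 226 [ 0.0055 -0.003  -0.0214] [48 47 48]
311 227 [ 0.0053 -0.003  -0.0226] [38 38 40]
311 228 [ 0.0082 -0.0028 -0.0324] [26 27 28]
311 229 [ 0.0085 -0.0027 -0.0348] [13 18 21]
311 230 [ 0.0088 -0.0027 -0.0371] [17 19 22]
311 231 [ 0.0085 -0.0027 -0.0377] [16 16 21]
311 232 [ 0.0081 -0.0026 -0.0384] [19 21 24]
311 233 [ 0.0081 -0.0026 -0.0398] [14 16 21]
326 220 [ 0.0038  0.006  -0.0054] [55 53 54]
326 221 [ 0.003   0.006  -0.0051] [55 53 54]
326 222 [ 0.0034  0.0059 -0.008 ] [53 52 52]
326 223 [ 0.0033  0.0059 -0.0097] [54 54 55]
326 224 [ 0.0034  0.0058 -0.012 ] [53 53 52]
326 225 [ 0.0038  0.0058 -0.0148] [52 50 52]
326 226 [ 0.0034  0.0057 -0.0156] [48 48 47]
326 227 [ 0.0035  0.0057 -0.0176] [34 35 36]
326 228 [ 0.0081  0.0053 -0.0321] [23 26 28]
326 229 [ 0.0083  0.0053 -0.0343] [20 21 25]
326 230 [ 0.0087  0.
[... 793 characters left out ...]
 [60 67 67]
334 220 [-0.0061  0.0126  0.0244] [ 48  83 137]
334 221 [-0.0069  0.0126  0.0246] [ 48  81 139]
334 222 [-0.0074  0.0126  0.0237] [ 47  81 137]
334 223 [-0.0082  0.0126  0.0238] [ 47  84 138]
334 224 [-0.0089  0.0126  0.0235] [ 49  83 142]
334 225 [-0.0098  0.0126  0.0238] [ 47  84 141]
334 226 [-0.0111  0.0127  0.0254] [ 49  84 137]
334 227 [ 0.0648  0.0012 -0.1895] [ 51  78 119]
334 228 [ 0.0095  0.0094 -0.0361] [60 72 89]
334 229 [ 0.01    0.0093 -0.039 ] [61 66 70]
334 230 [ 0.0102  0.0092 -0.041 ] [63 69 69]
334 231 [ 0.0104  0.0091 -0.0431] [64 70 72]
334 232 [ 0.01    0.0091 -0.0433] [63 67 70]
334 233 [ 0.0098  0.009  -0.0443] [65 69 71]
[0.4944475  0.32879425 0.0547586 ]
```

The tips really end at tool z ≈ −0.033, 41 mm short of what is stated. From here I'll take tip height as reported z + 0.033. I'll open, descend 38 mm and grip.

Request:
move_arm --rows "0 0 0 0 -0.001 0 0.05;0 0 0 0 0 0 0.05;0 0 0 0 0 0 0.05;0 0 0 0 0 0.014 0.05;0 0 0 0 0 0.012 0.05;0 0 0 0 0 0.006 0.05;0 0 0 0 0 0.006 0.05;0 0 0 0 0 0 0.05"

```text
t: 5.0
eef_pos: [0.4942, 0.3296, 0.0162]
ee_rot: [3.141, 0.001, 0.081]
force: [0.4, -0.7, -0.7]
width: 0.0502
gripper_force: 0.0
```

Request:
move_arm --rows "0 0 0 0 0 0 0.012;0 0 0 0 0 0 0.012;0 0 0 0 0 0 0.012;0 0 0 0 0 0 0.012;0 0 0 0 0 0 0.012" --squeeze 20

```text
t: 5.62
eef_pos: [0.4945, 0.3299, 0.0169]
ee_rot: [-3.141, -0.0, 0.081]
force: [0.4, -0.4, 1.5]
width: 0.0155
gripper_force: 20.0
```

Gripped at 15.5 mm with 20 N. Lifting straight up, then across to the clamp.

Request:
move_arm --rows "0 0 0 0 0 -0.006 0.012;0 0 0 0 0 -0.012 0.012;0 0 0 0 0 -0.02 0.012;0 0 0 0 0 -0.02 0.012;0 0 0 0 0 -0.02 0.012;0 0 0 0 0 0 0.012;0 0 0 0 0 0 0.012"

```text
t: 6.5
eef_pos: [0.4941, 0.3296, 0.0946]
ee_rot: [-3.141, 0.0, 0.081]
force: [-0.1, 0.2, -1.6]
width: 0.0153
gripper_force: 20.0
```

```bash
python3 - <<'E'
from h import *
to(.584,-.028,.095,4.5)
E
```

```text
shift [ 0.0606  0.3637 -0.0004] turn [-0.01  0.02  0.15] pos [0.4941 0.3296 0.0946] F [-0.1   0.22 -1.57] t 6.5
```

Request:
move_arm --rows "0 0 0 0.0076 0.03 0 0.012;0 0 0 0.0076 0.05 0 0.012;0 0 0 0.0076 0.05 0 0.012;0 0 0 0.0076 0.05 0 0.012;0 0 0 0.0076 0.05 0 0.012;0 0 0 0.0076 0.05 0 0.012;0 0 0 0.0076 0.05 0 0.012;0 0 0 0.0076 0.0337 0 0.012"

```text
t: 7.5
eef_pos: [0.584, -0.03, 0.0938]
ee_rot: [3.141, 0.002, 0.08]
force: [-0.2, 1.6, -0.1]
width: 0.0156
gripper_force: 20.0
```

Request:
move_arm --rows "0 0 0 0 0 0.015 0.012;0 0 0 0 0 0.01 0.012;0 0 0 0 0 0 0.012;0 0 0 0 0 0 0.012"

```text
t: 8.0
eef_pos: [0.5846, -0.0269, 0.0699]
ee_rot: [3.141, -0.0, 0.083]
force: [-0.1, 0.6, -0.3]
width: 0.0154
gripper_force: 20.0
```

```bash
python3 - <<'E'
from h import *
to(.584,-.028,.095,4.5)
p,d=arm.grab_frame("wrist");q,e=arm.grab_frame("scene")
a=cv2.resize(p[130:250,240:360],None,fx=4,fy=4,interpolation=cv2.INTER_CUBIC)
b=cv2.resize(q[145:225,290:370],None,fx=4,fy=4,interpolation=cv2.INTER_CUBIC)
o=np.zeros((480,800,3),np.uint8);o[:,:480]=a;o[:320,480:]=b
cv2.imwrite("pics/w4.png",o)
P,R,s=pose()
print("foot wr",(wpix(P+R.apply([0,0,.0129]))-[240,130])*4,"clamp wr",(wpix([.584,-.028,.043])-[240,130])*4)
m=arm.camera_model("scene")
for X in(P+R.apply([0,0,.0129]),[.584,-.028,.043]):
    c=np.array(m["mtx"])@(np.array(m["camera_from_world"])@np.r_[X,1])[:3];print("scene",((c[:2]/c[2]-[290,145])*4+[480,0]).round())
E
```

```text
shift [-0.0007  0.001  -0.0251] turn [ 0.01 -0.    0.24] pos [ 0.5846 -0.0269  0.0699] F [-0.09  0.6  -0.28] t 8.0
foot wr [306.49452741 347.48532434] clamp wr [311.78615572 328.40795325]
scene [592. 190.]
scene [593. 204.]
```

View pics/w4.png

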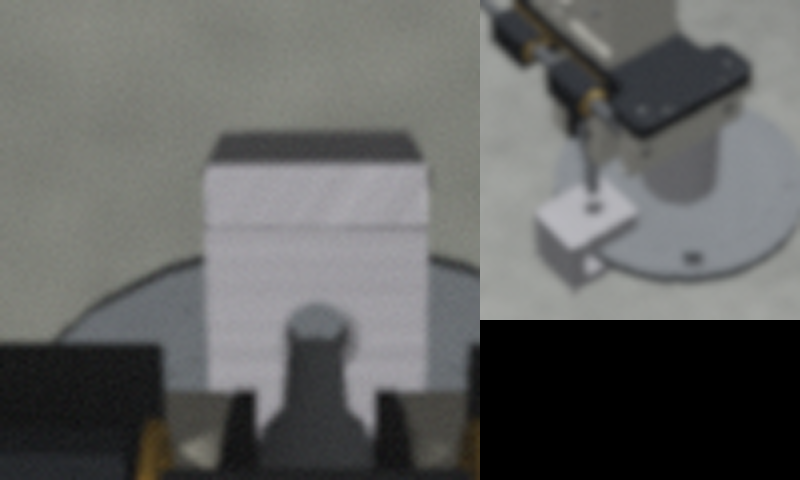

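The foot hovers over the clamp hole, with the hole centre about 0.5–1 mm to tool +y and level in x. I'll lower it gently and watch the force.

Request:
move_arm --rows "0 0 0 0 0.0007 0.006 0.012;0 0 0 0 0 0.005 0.012;0 0 0 0 0 0.003 0.012;0 0 0 0 0 0.002 0.012;0 0 0 0 0 0.002 0.012;0 0 0 0 0 0 0.012"

```text
t: 8.85
eef_pos: [0.5846, -0.0284, 0.0516]
ee_rot: [-3.142, 0.0, 0.081]
force: [-0.3, 0.1, -0.7]
width: 0.0155
gripper_force: 20.0
```

Request:
move_arm --rows "0 0 0 0 0 0.002 0.012;0 0 0 0 0 0.002 0.012;0 0 0 0 0 0.002 0.012;0 0 0 0 0 0 0.012"

```text
t: 9.35
eef_pos: [0.5846, -0.0284, 0.0456]
ee_rot: [-3.142, 0.0, 0.081]
force: [0.4, 1.1, -0.7]
width: 0.0155
gripper_force: 20.0
```

Request:
move_arm --rows "0 0 0 0 0 0.002 0.012;0 0 0 0 0 0.002 0.012;0 0 0 0 0 0.002 0.012;0 0 0 0 0 0.0015 0.012;0 0 0 0 0 0 0.012"

```text
t: 9.98
eef_pos: [0.5846, -0.0284, 0.0381]
ee_rot: [-3.142, 0.0, 0.081]
force: [-0.4, 0.2, -2.0]
width: 0.0156
gripper_force: 20.0
```

The pin is in the clamp, about 1 mm above the collar with no side force. I'll release it and move up, then over to the cup.

Request:
move_arm --rows "0 0 0 0 0 0 0.018;0 0 0 0 0 0 0.022;0 0 0 0 0 0 0.03;0 0 0 0 0 0 0.04;0 0 0 0 0 0 0.04;0 0 0 0 0 -0.01 0.04;0 0 0 0 0 -0.02 0.05;0 0 0 0 0 -0.04 0.06"

```text
t: 10.98
eef_pos: [0.5835, -0.0286, 0.1082]
ee_rot: [3.141, 0.003, 0.081]
force: [0.7, 0.3, -0.1]
width: 0.0548
gripper_force: 0.0
```

```bash
python3 - <<'E'
from h import *
def head(k):
    q,e=arm.grab_frame("scene");cv2.imwrite(f"pics/s_{k}.png",q)
    T=np.linalg.inv(arm.camera_model("scene")["camera_from_world"]);K=np.array(arm.camera_model("scene")["mtx"])
    v,u=np.mgrid[150:220,295:345];D=e[150:220,295:345]
    c=np.stack([(u-K[0,2])/K[0,0]*D,(v-K[1,2])/K[1,1]*D,D,np.ones_like(D)],-1)@T.T
    m=(D>0)&(np.hypot(c[...,0]-.584,c[...,1]+.028)<.016)&(c[...,2]<.11)
    z=c[...,2][m];print("head z max",np.sort(z)[-8:].round(4),"xy",c[m][z>.06][:,:2].mean(0))
head("a")
to(.515,-.0338,.11,35)
E
```

```text
head z max [0.0995 0.0996 0.0996 0.0997 0.0999 0.1    0.1011 0.1014] xy [ 0.58858568 -0.02502285]
shift [-0.0726 -0.0006  0.0046] turn [  0.13  -0.35 -30.27] pos [ 0.5874 -0.0284  0.1151] F [3.35 0.44 6.02] t 11.025
```

The pin stands on the collar with its head top near 0.099, as expected. Before straddling the cup, I'll check how far the real fingers protrude below the gripper body.

```bash
python3 - <<'E'
from h import *
p,d=arm.grab_frame("wrist");cv2.imwrite("pics/w5.png",p)
m=arm.camera_model("wrist");K=np.array(m["mtx"]);M=np.array(m["mount"])
v,u=np.mgrid[0:400,0:640];a=np.stack([u-K[0,2],v-K[1,2]],-1);r=np.linalg.norm(a,axis=-1)+1e-9
c=np.concatenate([a/r[...,None]*np.tan(r/K[0,0])[...,None]*d[...,None],d[...,None],np.ones_like(d)[...,None]],-1)@M.T
near=(d>.02)&(c[...,0]<.06)&(c[...,2]<-.02)&(np.abs(c[...,1])<.1)&(r<450)
for y in np.arange(-.1,.1,.01):
    k=near&(c[...,1]>=y)&(c[...,1]<y+.01)
    if k.sum()>5:
        z=c[...,2][k];x=c[...,0][k];i=np.argsort(z)[-max(3,len(z)//50):];print(round(y,3),"lowest z",np.median(z[i]).round(4),"x",np.median(x[i]).round(3),"xmax",x.max().round(3))
to(.515,-.0338,.11,35)
E
```

```text
-0.1 lowest z -0.1222 x 0.038 xmax 0.038
-0.09 lowest z -0.1012 x 0.037 xmax 0.039
-0.08 lowest z -0.0994 x 0.034 xmax 0.039
-0.07 lowest z -0.1128 x 0.037 xmax 0.038
-0.06 lowest z -0.1035 x 0.037 xmax 0.038
-0.05 lowest z -0.0475 x 0.01 xmax 0.038
-0.04 lowest z -0.0406 x 0.01 xmax 0.038
-0.03 lowest z -0.0359 x 0.007 xmax 0.034
-0.02 lowest z -0.1103 x 0.031 xmax 0.031
-0.01 lowest z -0.1107 x 0.031 xmax 0.031
-0.0 lowest z -0.1106 x 0.03 xmax 0.031
0.01 lowest z -0.1102 x 0.03 xmax 0.031
0.02 lowest z -0.0462 x 0.004 xmax 0.031
0.03 lowest z -0.0378 x 0.009 xmax 0.038
0.04 lowest z -0.0443 x 0.01 xmax 0.038
0.05 lowest z -0.1043 x 0.037 xmax 0.038
0.06 lowest z -0.1085 x 0.037 xmax 0.038
0.07 lowest z -0.1105 x -0.025 xmax 0.038
0.08 lowest z -0.0996 x 0.034 xmax 0.038
0.09 lowest z -0.1226 x 0.038 xmax 0.038
shift [-0.073  -0.0003  0.0029] turn [  0.11  -0.44 -30.28] pos [ 0.5878 -0.0281  0.1135] F [ 0.09 -0.    0.82] t 11.075
```

The body starts 66 mm behind the tips, as stated, so the whole gripper is simply shifted by 41 mm. Moving over the cup and turning.

Request:
move_arm --rows "0 0 0 -0.036 0 0 0.075;0 0 0 -0.036 0 0 0.075;0 0 -10 0 0 0 0.075;0 0 -10 0 0 0 0.075;0 0 -10 0 0 0 0.075;0 0 0 0 0 0 0.075;0 0 0 0 0 0 0.075"

```text
t: 11.95
eef_pos: [0.5129, -0.0343, 0.1085]
ee_rot: [3.141, -0.0, 0.601]
force: [-0.1, -1.0, -0.7]
width: 0.0749
gripper_force: 0.0
```

```bash
python3 - <<'E'
from h import *
print(wpix([.516,-.0335,.095]))
p,d=arm.grab_frame("wrist");cv2.imwrite("pics/w6.png",p)
m=arm.camera_model("wrist");K=np.array(m["mtx"]);M=np.array(m["mount"])
P,R,s=pose()
v,u=np.mgrid[0:400,0:640];a=np.stack([u-K[0,2],v-K[1,2]],-1);r=np.linalg.norm(a,axis=-1)+1e-9
c=np.concatenate([a/r[...,None]*np.tan(r/K[0,0])[...,None]*d[...,None],d[...,None],np.ones_like(d)[...,None]],-1)@M.T
W=c[...,:3]@R.as_matrix().T+P
k=(d>.05)&(np.abs(W[...,2]-.095)<.006)&(np.hypot(W[...,0]-.516,W[...,1]+.0335)<.035)
xy=W[k][:,:2];print(k.sum(),xy.min(0),xy.max(0),cv2.minEnclosingCircle(xy.astype(np.float32)))
to(.516,-.0335,.033,35)
E
```

```text
[319.33845316 211.74492203]
1111 [ 0.48841791 -0.05974373] [ 0.53820376 -0.00980574] ((0.5134819149971008, -0.03492787852883339), 0.025364132598042488)
shift [0.003  0.0011 0.0754] turn [ 0.   -0.01 -0.52] pos [ 0.5129 -0.0343  0.1084] F [-1.22 -0.49 -1.21] t 12.0
```

The wrist camera puts the cup centre within 1 mm of the finger centre. Descending around the cup.

Request:
move_arm --rows "0 0 0 0.0005 0 0.02 0.075;0 0 0 0 0 0.02 0.075;0 0 0 0 0 0.015 0.075;0 0 0 0 0 0.012 0.075;0 0 0 0 0 0.008 0.075;0 0 0 0 0 0 0.075"

```text
t: 12.75
eef_pos: [0.513, -0.0341, 0.0328]
ee_rot: [-3.141, 0.001, 0.605]
force: [-0.7, -0.3, 0.1]
width: 0.0747
gripper_force: 0.0
```

Request:
move_arm --rows "0 0 0 0 0 0 0.06;0 0 0 0 0 0 0.054;0 0 0 0 0 0 0.046;0 0 0 0 0 0 0.046;0 0 0 0 0 0 0.046;0 0 0 0 0 0 0.046" --squeeze 15

```text
t: 13.5
eef_pos: [0.5135, -0.034, 0.0336]
ee_rot: [3.141, -0.0, 0.605]
force: [-0.5, -0.8, 4.5]
width: 0.0499
gripper_force: 15.0
```

Gripped at 49.9 mm with small side forces. Turning clockwise, watching the side force.

Request:
move_arm --rows "0 0 3 0 0 0 0.046;0 0 4 0 0 0 0.046;0 0 4 0 0 0 0.046;0 0 4 0 0 0 0.046;0 0 4 0 0 0 0.046;0 0 1 0 0 0 0.046"

```text
t: 14.25
eef_pos: [0.5134, -0.0337, 0.0336]
ee_rot: [-3.141, -0.0, 0.255]
force: [-2.0, 1.5, 5.5]
width: 0.05
gripper_force: 15.0
```

```bash
cat >> h.py <<'E'
def head(k):
    q,e=arm.grab_frame("scene");cv2.imwrite(f"pics/s_{k}.png",q)
    cm=arm.camera_model("scene");T=np.linalg.inv(cm["camera_from_world"]);K=np.array(cm["mtx"])
    v,u=np.mgrid[150:220,295:345];D=e[150:220,295:345]
    c=np.stack([(u-K[0,2])/K[0,0]*D,(v-K[1,2])/K[1,1]*D,D,np.ones_like(D)],-1)@T.T
    m=(D>0)&(np.hypot(c[...,0]-.584,c[...,1]+.028)<.014)&(c[...,2]<.11)
    z=c[...,2][m];s=arm.get_state();print("head z",np.sort(z)[-6:].round(4),"yaw",np.degrees(s["ee_rot"][2]).round(2),"pos",s["eef_pos"].round(4),"F",s["force"].round(1),"M",s["moment"].round(2),"t",s["t"])
E
python3 - <<'E'
from h import *
head("b")
g=cv2.imread("pics/s_b.png")
cv2.imwrite("pics/sb.png",cv2.resize(g[140:230,280:380],None,fx=5,fy=5,interpolation=cv2.INTER_CUBIC))
E
```

```text
head z [0.0987 0.0988 0.0989 0.0991 0.0996 0.1   ] yaw 14.58 pos [ 0.5134 -0.0337  0.0336] F [-0.7  2.   6.2] M [0.57 0.58 0.09] t 14.3
```

View pics/sb.png

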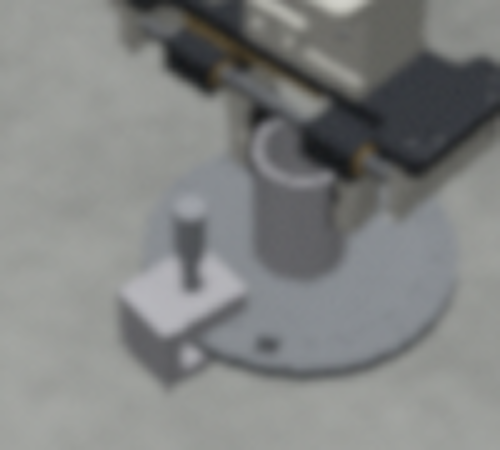

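The pin stands upright in the clamp and the collar hole has moved to crop (267,344), so the caddy turns. Next I'll work out the angle still to go.

```bash
python3 - <<'E'
from h import *
q=pt("scene",None,333,208.4,z=.024)
for c in([.5153,-.0339],[.5171,-.0329]): 
    d=q[:2]-c;print(q,np.hypot(*d),np.degrees(np.arctan2(d[1],d[0])))
E
```

```text
[0.56605952 0.01202713 0.024     ] 0.06845312580284571 42.1387431120683
[0.56605952 0.01202713 0.024     ] 0.06644909248249163 42.54068321608175
```

Request:
move_arm --rows "0 0 3 0 0 0 0.046;0 0 4 0 0 0 0.046;0 0 4 0 0 0 0.046;0 0 4 0 0 0 0.046;0 0 4 0 0 0 0.046;0 0 3 0 0 0 0.046;0 0 2 0 0 0 0.046;0 0 0 0 0 0 0.046"

```text
t: 15.3
eef_pos: [0.5134, -0.0334, 0.0336]
ee_rot: [-3.141, -0.0, -0.163]
force: [-2.7, 4.3, 6.3]
width: 0.0499
gripper_force: 15.0
```

```bash
python3 -c "
from h import *
head('c')"
```

```text
head z [0.099  0.0992 0.1    0.1001 0.1006 0.1008] yaw -9.34 pos [ 0.5134 -0.0333  0.0336] F [-3.1  4.4  6.1] M [ 1.48  0.89 -0.02] t 15.35
```

Turned 44°, with about 14° left. I'll ease the small side load and go on more slowly.

Request:
move_arm --rows "0 0 2 0 -0.0005 0 0.046;0 0 2 0 0 0 0.046;0 0 2 0 0 0 0.046;0 0 1.5 0 0 0 0.046;0 0 1.5 0 0 0 0.046;0 0 0 0 0 0 0.046"

```text
t: 16.1
eef_pos: [0.5134, -0.0332, 0.0336]
ee_rot: [-3.141, -0.0, -0.32]
force: [-1.1, 2.7, 5.5]
width: 0.0499
gripper_force: 15.0
```

```bash
python3 -c "
from h import *
head('d')"
```

```text
head z [0.0981 0.0984 0.0986 0.0987 0.0987 0.0998] yaw -18.34 pos [ 0.5134 -0.0332  0.0336] F [-2.1  2.7  6.7] M [ 0.82  0.72 -0.07] t 16.15
```

Request:
move_arm --rows "0 0 1 0 0 0 0.046;0 0 0.5 0 0 0 0.046;0 0 0.5 0 0 0 0.046;0 0 0 0 0 0 0.046"

```text
t: 16.65
eef_pos: [0.5134, -0.0331, 0.0336]
ee_rot: [-3.141, -0.0, -0.355]
force: [-1.9, 2.2, 5.9]
width: 0.0501
gripper_force: 15.0
```

```bash
python3 -c "
from h import *
head('e')"
```

```text
head z [0.0979 0.0984 0.0988 0.0989 0.0995 0.0999] yaw -20.33 pos [ 0.5134 -0.0331  0.0336] F [-1.2  2.4  6.4] M [ 0.85  0.75 -0.02] t 16.7
```

Request:
move_arm --rows "0 0 0.5 0 0 0 0.046;0 0 0.5 0 0 0 0.046;0 0 0.5 0 0 0 0.046;0 0 0 0 0 0 0.046"

```text
t: 17.2
eef_pos: [0.5134, -0.0331, 0.0336]
ee_rot: [-3.141, -0.0, -0.381]
force: [-2.6, 3.2, 5.7]
width: 0.05
gripper_force: 15.0
```

```bash
python3 -c "
from h import *
head('f')"
```

```text
head z [0.0979 0.0979 0.0982 0.0988 0.0997 0.1004] yaw -21.83 pos [ 0.5134 -0.0331  0.0336] F [-2.2  2.4  6.2] M [ 0.86  0.77 -0.  ] t 17.25
```

Request:
move_arm --rows "0 0 0.5 0 0 0 0.046;0 0 0.5 0 0 0 0.046;0 0 0 0 0 0 0.046;0 0 0 0 0 0 0.046"

```text
t: 17.75
eef_pos: [0.5134, -0.0331, 0.0336]
ee_rot: [-3.141, -0.0, -0.399]
force: [-2.1, 2.4, 6.3]
width: 0.0498
gripper_force: 15.0
```

```bash
python3 -c "
from h import *
head('g')"
```

```text
head z [0.0853 0.0854 0.0857 0.0862 0.0862 0.0869] yaw -22.83 pos [ 0.5134 -0.0331  0.0336] F [-2.3  2.8  6.1] M [0.94 0.76 0.02] t 17.8
```

The pin has dropped 13 mm (head top 0.099 → 0.0855). I'll release the cup, rise and go back to the pin head.

Request:
move_arm --rows "0 0 0 0 0 0 0.052;0 0 0 0 0 0 0.06;0 0 0 0 0 0 0.07;0 0 0 0 0 0 0.07;0 0 0 0 0 -0.015 0.07;0 0 0 0 0 -0.03 0.07;0 0 0 0 0 -0.03 0.07;0 0 0 0 0 0 0.07"

```text
t: 18.8
eef_pos: [0.5154, -0.0331, 0.1118]
ee_rot: [-3.138, -0.005, -0.398]
force: [0.2, 0.6, -0.9]
width: 0.0698
gripper_force: 0.0
```

Request:
move_arm --rows "0 0 -9 0 0 0 0.05;0 0 -9 0 0 0 0.05;0 0 -9.3 0 0 0 0.05;0 0 0 0.035 0 0 0.05;0 0 0 0.036 0 0 0.05;0 0 0 0 0 0 0.05;0 0 0 0 0 0 0.05"

```text
t: 19.68
eef_pos: [0.5833, -0.0281, 0.1078]
ee_rot: [3.142, 0.001, 0.078]
force: [-0.6, 0.3, 0.4]
width: 0.0498
gripper_force: 0.0
```

```bash
python3 -c "
from h import *
head('h');to(.5845,-.0284,.0239,4.5)"
```

```text
head z [0.0861 0.0863 0.0864 0.0865 0.0867 0.087 ] yaw 4.45 pos [ 0.5832 -0.0282  0.1081] F [-0.3  0.4 -0.1] M [-0.04  0.    0.01] t 19.725
shift [0.0014 0.0003 0.0842] turn [-0.    0.06 -0.05] pos [ 0.5832 -0.0282  0.1081] F [-0.34  0.37 -0.11] t 19.725
```

Request:
move_arm --rows "0 0 0 0.001 0 0.025 0.05;0 0 0 0 0 0.025 0.05;0 0 0 0 0 0.018 0.05;0 0 0 0 0 0.01 0.05;0 0 0 0 0 0.006 0.05;0 0 0 0 0 0 0.05"

```text
t: 20.48
eef_pos: [0.5851, -0.0279, 0.0244]
ee_rot: [3.142, -0.0, 0.078]
force: [0.2, -0.4, 0.6]
width: 0.0501
gripper_force: 0.0
```

Request:
move_arm --rows "0 0 0 0 0 0 0.03;0 0 0 0 0 0 0.02;0 0 0 0 0 0 0.012;0 0 0 0 0 0 0.012;0 0 0 0 0 0 0.012" --squeeze 25

```text
t: 21.1
eef_pos: [0.5852, -0.0279, 0.0244]
ee_rot: [3.142, -0.0, 0.078]
force: [-0.2, 0.5, 0.8]
width: 0.0153
gripper_force: 25.0
```

Gripped with no side force. Pressing down in small steps.

Request:
move_arm --rows "0 0 0 0 0 0.001 0.012;0 0 0 0 0 0.001 0.012;0 0 0 0 0 0.001 0.012;0 0 0 0 0 0 0.012"

```text
t: 21.6
eef_pos: [0.5853, -0.0279, 0.0213]
ee_rot: [3.142, -0.0, 0.078]
force: [-0.7, -0.0, 4.7]
width: 0.0156
gripper_force: 25.0
```

Request:
move_arm --rows "0 0 0 0 0 0.001 0.012;0 0 0 0 0 0.001 0.012;0 0 0 0 0 0.001 0.012;0 0 0 0 0 0.001 0.012;0 0 0 0 0 0 0.012"

```text
t: 22.22
eef_pos: [0.5851, -0.0279, 0.0171]
ee_rot: [3.142, 0.0, 0.078]
force: [-0.4, -0.1, 3.2]
width: 0.0153
gripper_force: 25.0
```

Request:
move_arm --rows "0 0 0 0 0 0.0007 0.012;0 0 0 0 0 0.0007 0.012;0 0 0 0 0 0 0.012"

```text
t: 22.6
eef_pos: [0.5853, -0.0279, 0.0168]
ee_rot: [3.141, -0.001, 0.078]
force: [-3.4, 0.5, 12.1]
width: 0.0154
gripper_force: 25.0
```

Request:
move_arm --rows "0 0 0 0 0 0.0005 0.012;0 0 0 0 0 0.0005 0.012;0 0 0 0 0 0 0.012"

```text
t: 22.98
eef_pos: [0.5854, -0.0279, 0.0167]
ee_rot: [3.141, -0.001, 0.079]
force: [-6.1, 1.7, 20.7]
width: 0.0146
gripper_force: 25.0
```

A hard stop after about 7.7 mm of the expected 8. I'll ease off, release, and check the head height.

Request:
move_arm --rows "0 0 0 0 0 -0.0012 0.012;0 0 0 0 0 0 0.02;0 0 0 0 0 0 0.03;0 0 0 0 0 0 0.045;0 0 0 0 0 0 0.05;0 0 0 0 0 -0.02 0.05;0 0 0 0 0 -0.03 0.05;0 0 0 0 0 -0.04 0.05"

```text
t: 23.98
eef_pos: [0.5843, -0.0281, 0.106]
ee_rot: [3.141, 0.002, 0.078]
force: [0.8, -0.3, 0.5]
width: 0.0499
gripper_force: 0.0
```

```bash
python3 - <<'E'
from h import *
head('i')
g=cv2.imread("pics/s_i.png")
cv2.imwrite("pics/si.png",cv2.resize(g[160:220,290:370],None,fx=8,fy=8,interpolation=cv2.INTER_CUBIC))
E
```

```text
head z [0.0785 0.0787 0.0789 0.079  0.079  0.0792] yaw 4.53 pos [ 0.5878 -0.0279  0.1125] F [ 2.2 -0.3  5.7] M [-0.01 -0.52 -0.03] t 24.025
```

View pics/si.png

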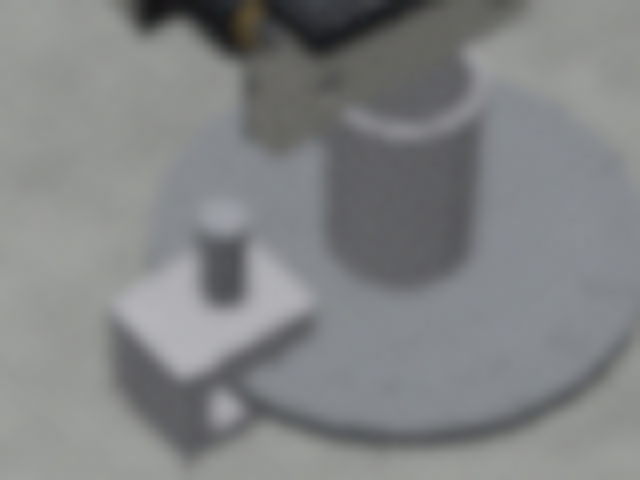

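The head looks flush on the clamp with no shank showing. To be sure it is home, I'll press gently from above with closed fingertips.

Request:
move_arm --rows "0 0 0 0 0 0.01 0.004;0 0 0 0 0 0.015 0.004;0 0 0 0 0 0.015 0.004;0 0 0 0 0 0.01 0.004;0 0 0 0 0 0.006 0.004;0 0 0 0 0 0.002 0.004;0 0 0 0 0 0 0.004"

```text
t: 24.9
eef_pos: [0.5853, -0.0279, 0.0482]
ee_rot: [3.142, -0.0, 0.078]
force: [0.4, 0.4, 0.0]
width: 0.0041
gripper_force: 0.0
```

Request:
move_arm --rows "0 0 0 0 0 0.001 0.004;0 0 0 0 0 0.001 0.004;0 0 0 0 0 0.001 0.004;0 0 0 0 0 0 0.004"

```text
t: 25.4
eef_pos: [0.5859, -0.0279, 0.0464]
ee_rot: [3.141, -0.002, 0.078]
force: [-1.9, 0.7, 9.2]
width: 0.0042
gripper_force: 4.2
```

Request:
move_arm --rows "0 0 0 0 0 0.0006 0.004;0 0 0 0 0 0 0.004"

```text
t: 25.65
eef_pos: [0.5861, -0.0279, 0.0464]
ee_rot: [3.141, -0.002, 0.079]
force: [-2.9, -1.0, 12.3]
width: 0.0037
gripper_force: 6.1
```

Request:
move_arm --rows "0 0 0 0 0 -0.01 0.004;0 0 0 0 0 -0.03 0.004;0 0 0 0 0 -0.05 0.004;0 0 0 0 0 -0.04 0.004;0 0 0 0 0 0 0.004;0 0 0 0 0 0 0.004"

```text
t: 26.4
eef_pos: [0.5847, -0.0278, 0.1744]
ee_rot: [-3.141, 0.0, 0.078]
force: [-0.5, 0.1, -0.1]
width: 0.0039
gripper_force: 0.0
```

```bash
python3 - <<'E'
from h import *
head('j')
T=np.linalg.inv(arm.camera_model("scene")["camera_from_world"]);K=np.array(arm.camera_model("scene")["mtx"])
q,e=arm.grab_frame("scene")
# clamp top plane by depth, for bias
v,u=np.mgrid[190:202,308:316];D=e[190:202,308:316]
c=np.stack([(u-K[0,2])/K[0,0]*D,(v-K[1,2])/K[1,1]*D,D,np.ones_like(D)],-1)@T.T
print("clamp top z",np.percentile(c[...,2],[25,50,75]))
E
```

```text
head z [0.0785 0.0787 0.0789 0.0792 0.0794 0.0802] yaw 4.45 pos [ 0.5844 -0.028   0.1737] F [ 0.1  0.  -0.7] M [-0.09 -0.   -0.01] t 26.45
clamp top z [0.04076703 0.04295377 0.04446352]
```

The head sits firm under 12 N with no movement, its height unchanged, and the arm is clear. Handing in.

```bash
python3 -c "
from station import arm
print(arm.job_done())"
```

```text
the job is handed in; nothing more can be done
None
```

The caddy is locked: the pin went through the clamp and collar, its head did not move under a 12 N press, so I judge it fully home, and the job was handed in at about 26 s with the arm clear.

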